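Put the stones away in the bench drawer

ROBOT

A 6-joint arm with a two-finger parallel gripper is mounted at the origin on the work surface. World frame = base frame: x ahead of the robot, y to its left, z up, the work surface at z = 0. Lengths are in mm, angles in rad, forces in N, time in s.
With the tool pointing down it reaches from about 300 to 950 mm from the base axis. Payload 3.1 kg.
Tool frame: the origin (TCP) lies midway between the tips of the shut fingers; the grasp point (between the pads) lies 19 mm behind it; z points along the fingers, y is the line along which they close (so a half turn about z gives the same grasp; the last joint's range is limited). The gripper opens to 85 mm and grips with 20 to 120 N. Pads are 22 mm wide; open, the fingers measure 114 mm over their backs; the gripper's body (76 mm by 85 mm) begins 54 mm behind the grasp point. The pads swing forward as they close: fully open they stand 13 mm farther back than shut.
Start: joints at [-1.247, 0.308, 1.634, -0, 1.2, -0.07], TCP at [239.787, -577.178, 231.272] pointing down, gripper open.
Joint ranges: [-3.06, 3.06], [-0.79, 1.96], [0.05, 2.63], [-1.19, 4.34], [0.05, 2.64], [-2.94, 2.94]. Speed limits (rad/s): [2.79, 2.79, 3.14, 3.14, 3.14, 3.14].

INTERFACE

Orientations are given as a unit quaternion [x, y, z, w].
In Python, from plant import ctrl gives the robot as it stands.
- The arm moves only by the shell command python3 -m crank 'ROWS' [FORCE]. ROWS is text: rows parted by semicolons, each of 5 numbers parted by spaces: the shift along the tool's x, y, z in mm, then the turn about the tool's z in rad, then the opening, from 0 (shut) to 1 (fully open). A call has 1 to 10 rows; each row is the pose to reach, as a shift and turn from the pose commanded when the call began, along the tool's axes at that moment; what a row does not reach only later rows make up. A row lasts 1/12 s, in which the tool goes at most 41.7 mm and 7.16 degrees, less where a joint would pass 70% of its speed; a pose out of reach is approached as far as the arm can. A call with a gripper value outside its range is refused whole. The fingers move at their own pace and stop on an object; FORCE is the grip in N (left out, the last holds). Time passes only in rows, so rows that repeat a pose let the fingers close. It gives the time, the measured TCP pose, the force, the opening and the grip force at its end, in the units of the state.
- ctrl.read_state(): the state, without advancing time (a new reading comes with each control period).
- ctrl.grab_frame(name): name is "side" or "top" or "wrist"; returns (picture, depth): 400x640x3 uint8, red, green, blue; 400x640 float32, mm along the optical axis (not along the pixel's ray), 0 where there is no reading.
- ctrl.camera_model(name): a dict with "fov_y" (degrees; the focal length in pixels is half the picture's height over the tangent of half this angle, whatever the lens; pixels are square), "cx", "cy" (the principal point, pixels), "cam_to_world" (4x4, takes a point from camera to world coordinates). Camera axes: x right, y down, z forward; pixel columns grow to the right and rows downward; lengths in mm; the calibration is good to about 2 mm. A picture is of the moment at which its call begins: read the wrist's pose just before it. camera_model takes no time and is no camera call; for the wrist camera it gives the pose at the moment of the call.
- ctrl.finish_job(): hands the job in; it is judged then, once.
The state is a dict: "time_s": time; "joint_pos": joint angles; "joint_vel": joint speeds; "joint_torque": joint torques, N m; "tcp_pos": TCP position; "tcp_rot": TCP orientation; "force": force on the tool from outside, world axes, zero at the start; "ft_torque": the same for the moment, N m; "grip_width": finger opening in mm; "gripper_force": force on a finger pad.
Only numpy, scipy, OpenCV 4.12 (cv2) and the standard library are available. Lean on these libraries where they do the work, as an engineer would, in place of code of your own. Each camera call takes 0.05 s, during which the arm holds its last target. There are 200 camera calls.

TASK

Put the two polished stones that lie on the white board away in the open drawer of the little bench chest: set each one down, not dropped, flat side down on the floor of a free pocket, so that every one of the four pockets ends up with one stone. Then ease the drawer fully shut without slamming it. Leave the steel block and the wire reel where they are on the board.

Things in the scene. Friction and masses are not known exactly. Their poses are not given: they have to be found in the camera images.
- board: White ceramic work board, fixed, 250 x 240 mm, 12 mm thick, its top at z = 0.012. Origin: centre of its underside.
- oval_stone: Dark polished oval cabochon lying on the board: flat base 42 mm (its x) by 30 mm (its y), upright rim up to 10 mm, domed to 18 mm. About 35 g. Origin: centre of its flat base, z up.
- round_stone: Dark polished round cabochon lying on the board: diameter 32 mm, upright rim up to 10 mm, domed to 18 mm. About 30 g. Origin: centre of its flat base, z up.
- kept_oval: Smaller oval stone, 38 x 28 mm, 17 mm high, already lying in one pocket of the drawer. Origin: centre of its flat base.
- kept_round: Smaller round stone, diameter 30 mm, 17 mm high, already lying in another pocket of the drawer. Origin: centre of its flat base.
- dapping_block: Steel dapping block, a 45 mm cube with dished top, loose on the board, not to be moved. Origin: centre of its underside.
- wire_reel: Reel of copper wire, diameter 48 mm, 26 mm high, standing loose on the board, not to be moved. Origin: centre of its underside.
- chest: Wooden bench chest with two drawers, fixed, 220 mm deep (its x) x 300 mm wide (its y) x 150 mm high. Origin: centre of its underside; its x points from the drawer fronts to its back, so drawers open along its -x. Front face at x = -110 mm. A bowl and a box (up to 35 mm high) stand on the back half of its top. The upper drawer is the open one.
- chest_drawer0 (a joint): Upper drawer's slide in m: 0 shut, grows as it is drawn out, up to 0.15; starts at 0.12 to 0.145.
- chest_drawer0_handle (a point): Middle of the brass bar handle of the upper drawer: a bar 120 mm long along the chest's y, 11 mm thick, 35 mm out from the drawer front, 38 mm below the top of the chest. It moves with the drawer; axes as the chest's. The drawer front is 15 mm thick.
- pocket0 (a point): Centre of the floor of pocket 0 of the upper drawer (0 to 3 towards the chest's +y, nearest its -y side). The pocket is 105 mm along the chest's x by 61 mm along its y; dividers 30 mm high and 4 mm thick, drawer walls 40 mm high, drawer front 49 mm above the floor. It moves with the drawer; axes as the chest's.
- pocket1 (a point): Centre of the floor of pocket 1 of the upper drawer (0 to 3 towards the chest's +y, second). The pocket is 105 mm along the chest's x by 61 mm along its y; dividers 30 mm high and 4 mm thick, drawer walls 40 mm high, drawer front 49 mm above the floor. It moves with the drawer; axes as the chest's.
- pocket2 (a point): Centre of the floor of pocket 2 of the upper drawer (0 to 3 towards the chest's +y, third). The pocket is 105 mm along the chest's x by 61 mm along its y; dividers 30 mm high and 4 mm thick, drawer walls 40 mm high, drawer front 49 mm above the floor. It moves with the drawer; axes as the chest's.
- pocket3 (a point): Centre of the floor of pocket 3 of the upper drawer (0 to 3 towards the chest's +y, nearest its +y side). The pocket is 105 mm along the chest's x by 61 mm along its y; dividers 30 mm high and 4 mm thick, drawer walls 40 mm high, drawer front 49 mm above the floor. It moves with the drawer; axes as the chest's.
Things that resemble listed ones, but are neither listed nor needed, are in the scene too. What is shaped like the oval_stone but green or red is not meant.

How it is judged (in metres and radians):
On the way, in this order (a step that is already met when the one before it is completed fails the run):
1. one of the two loose stones lies released on the floor of the pockets, drawer still open ((((x of oval_stone in the frame of pocket0 between -0.053 and 0.053 m and z of oval_stone in the frame of pocket0 between -0.006 and 0.006 m and y of oval_stone in the frame of pocket0 between -0.031 and 0.228 m) and contact force between the fingers and oval_stone below 0.05 N) or ((x of round_stone in the frame of pocket0 between -0.053 and 0.053 m and z of round_stone in the frame of pocket0 between -0.006 and 0.006 m and y of round_stone in the frame of pocket0 between -0.031 and 0.228 m) and contact force between the fingers and round_stone below 0.05 N)) and value of joint chest_drawer0 above 0.03 m), for 0.2 s.
2. both loose stones lie released on the floor of the pockets, drawer still open (x of oval_stone in the frame of pocket0 between -0.053 and 0.053 m and z of oval_stone in the frame of pocket0 between -0.006 and 0.006 m and y of oval_stone in the frame of pocket0 between -0.031 and 0.228 m and x of round_stone in the frame of pocket0 between -0.053 and 0.053 m and z of round_stone in the frame of pocket0 between -0.006 and 0.006 m and y of round_stone in the frame of pocket0 between -0.031 and 0.228 m and contact force between the fingers and oval_stone below 0.05 N and contact force between the fingers and round_stone below 0.05 N and value of joint chest_drawer0 above 0.03 m), for 0.2 s.
3. the drawer is shut (value of joint chest_drawer0 below 0.006 m), for 0.2 s.
At the end, for the whole second after the job is handed in: The upper drawer is within 6 mm of fully shut, each of its four pockets has one stone resting flat on its floor (base within 6 mm of the floor's height, tilted less than 0.25 rad), and the stones are released and at rest (value of joint chest_drawer0 below 0.006 m and x of oval_stone in the frame of pocket0 between -0.053 and 0.053 m and z of oval_stone in the frame of pocket0 between -0.006 and 0.006 m and x of round_stone in the frame of pocket0 between -0.053 and 0.053 m and z of round_stone in the frame of pocket0 between -0.006 and 0.006 m and x of kept_oval in the frame of pocket0 between -0.053 and 0.053 m and z of kept_oval in the frame of pocket0 between -0.006 and 0.006 m and x of kept_round in the frame of pocket0 between -0.053 and 0.053 m and z of kept_round in the frame of pocket0 between -0.006 and 0.006 m and (y of oval_stone in the frame of pocket0 between -0.031 and 0.031 m or y of round_stone in the frame of pocket0 between -0.031 and 0.031 m or y of kept_oval in the frame of pocket0 between -0.031 and 0.031 m or y of kept_round in the frame of pocket0 between -0.031 and 0.031 m) and (y of oval_stone in the frame of pocket1 between -0.031 and 0.031 m or y of round_stone in the frame of pocket1 between -0.031 and 0.031 m or y of kept_oval in the frame of pocket1 between -0.031 and 0.031 m or y of kept_round in the frame of pocket1 between -0.031 and 0.031 m) and (y of oval_stone in the frame of pocket2 between -0.031 and 0.031 m or y of round_stone in the frame of pocket2 between -0.031 and 0.031 m or y of kept_oval in the frame of pocket2 between -0.031 and 0.031 m or y of kept_round in the frame of pocket2 between -0.031 and 0.031 m) and (y of oval_stone in the frame of pocket3 between -0.031 and 0.031 m or y of round_stone in the frame of pocket3 between -0.031 and 0.031 m or y of kept_oval in the frame of pocket3 between -0.031 and 0.031 m or y of kept_round in the frame of pocket3 between -0.031 and 0.031 m) and angle between each of oval_stone, round_stone, kept_oval, kept_round's own z axis and vertical below 0.25 rad and contact force between the fingers and oval_stone below 0.05 N and contact force between the fingers and round_stone below 0.05 N and linear speed of each of oval_stone, round_stone, kept_oval, kept_round below 0.02 m/s); the robot touches nothing.
It fails at once if a loose stone is dropped (falls free faster than 0.8 m/s, a drop of about 33 mm) ((contact force between the fingers and oval_stone below 0.05 N and linear speed of oval_stone above 0.8 m/s) or (contact force between the fingers and round_stone below 0.05 N and linear speed of round_stone above 0.8 m/s)).
It fails at once if the drawer is slammed (moves inward faster than 0.5 m/s) (velocity of joint chest_drawer0 below -0.5 m/s).
It fails at once if the dapping block or the wire reel is moved more than 30 mm (distance of any of dapping_block, wire_reel from where it was at the start of the episode above 0.03 m).
It also fails if it takes over 67 s, if anything falls off the work surface, if the arm or the gripper's body presses on something with over 40 N, if the wrist force passes 120 N, or if a joint passes its speed limit or range.

## Working session

There is one attempt and no reset: what is moved stays moved. The work goes in short steps, Python scripts to look and compute and a shell command to move; the robot and the scene stay as the last step left them, time stands still between calls to the robot, and variables do not carry over. Pictures are saved under pics/ and viewed, at most 10 in all, crops included, and the job is handed in when it is done.

```bash
ls; mkdir -p pics; cat > h.py <<'E'
import numpy as np, cv2
from plant import ctrl
def K(m,h=400):
    f=h/2/np.tan(np.radians(m["fov_y"])/2); return f,m["cx"],m["cy"]
def cloud(name):
    m=ctrl.camera_model(name); rgb,d=ctrl.grab_frame(name); f,cx,cy=K(m)
    v,u=np.mgrid[0:400,0:640]; P=np.stack([(u-cx)/f*d,(v-cy)/f*d,d,np.ones_like(d)],-1)@np.array(m["cam_to_world"]).T
    P=P[...,:3]; P[d==0]=np.nan; return rgb,d,P,m
def ray(m,u,v,z):
    f,cx,cy=K(m); T=np.array(m["cam_to_world"]); r=T[:3,:3]@np.array([(u-cx)/f,(v-cy)/f,1]); o=T[:3,3]
    return o+r*(z-o[2])/r[2]
E
python3 - <<'E'
from h import *
ims=[]
for n in("top","side","wrist"):
    rgb,d,P,m=cloud(n); np.savez(f"pics/{n}0.npz",rgb=rgb,P=P,d=d); print(n,m["fov_y"],m["cx"],m["cy"],np.round(m["cam_to_world"],3).tolist(),(d>0).mean()); cv2.imwrite(f"pics/{n}0.png",rgb[...,::-1])
print(ctrl.read_state())
E
```

```text
pics
top 44.16368221354503 319.16265145391475 198.4269788592948 [[-0.026, -0.978, 0.206, 308.645], [-1.0, 0.025, -0.005, -14.083], [-0.001, -0.206, -0.978, 1199.786], [0.0, 0.0, 0.0, 1.0]] 0.995921875
side 53.391534522950074 318.0814027909029 202.307942478376 [[0.885, -0.343, 0.315, 301.149], [-0.465, -0.659, 0.591, -533.272], [0.005, -0.669, -0.743, 729.394], [0.0, 0.0, 0.0, 1.0]] 0.9961328125
wrist 71.49800276116399 322.95271519281823 198.18169254878467 [[0.384, -0.887, -0.257, 305.482], [-0.923, -0.37, -0.103, -549.253], [-0.004, 0.277, -0.961, 373.564], [0.0, 0.0, 0.0, 1.0]] 0.995953125
{'time_s': 0.15, 'joint_pos': array([-1.24670862e+00,  3.08825495e-01,  1.63486935e+00,  1.62502524e-05,
        1.19975629e+00, -6.96855654e-02]), 'joint_vel': array([ 0.00117309, -0.00095772, -0.00361638,  0.00090789, -0.00026215,
       -0.00017064]), 'joint_torque': array([ 1.94678787e-04, -4.15802622e+01, -2.77145916e+01, -1.00749719e-04,
        6.07250680e-03,  2.30193550e-06]), 'tcp_pos': array([ 239.57688675, -576.5535989 ,  230.3099772 ]), 'tcp_rot': array([ 9.80680511e-01,  1.95614087e-01, -1.10373587e-04, -9.22693391e-04]), 'force': array([ 0.09492934, -0.75346823, -0.22789573]), 'ft_torque': array([ 0.04123038, -0.00552218,  0.02738298]), 'gripper_force': 0.0, 'grip_width': 85.00111284427435}
```

View pics/top0.png

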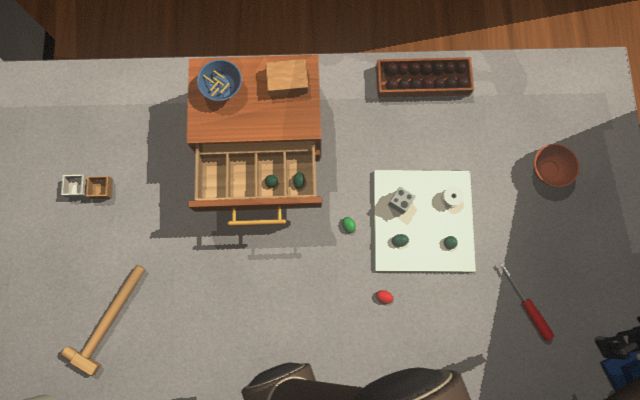

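View pics/side0.png

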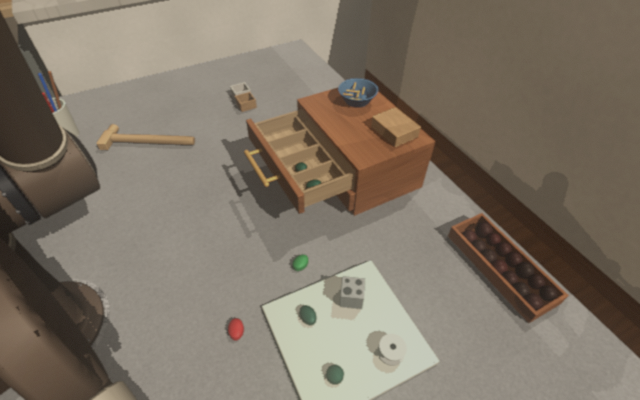

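The top view shows the oval stone at (401,240) and the round one at (450,242), both on the board, with the block at (402,200) and the reel at (452,198). The kept stones are at (272,181) and (299,180), so the two left (+y) pockets are free. The green (349,225) and red (385,297) ovals are decoys lying off the board.

```bash
cat > m.py <<'E'
from h import *
def stones(n,rgb,P,m,boxes):
    hsv=cv2.cvtColor(rgb,cv2.COLOR_RGB2HSV); out=[]
    for (x0,y0,x1,y1) in boxes:
        M=np.zeros((400,640),np.uint8); s=hsv[y0:y1,x0:x1]
        M[y0:y1,x0:x1]=((s[...,2]<95)&(s[...,0]>55)&(s[...,0]<110)&(s[...,1]>60))*255
        cs,_=cv2.findContours(M,0,1)
        if not cs: print(n,"none");continue
        c=max(cs,key=cv2.contourArea); M2=np.zeros_like(M); cv2.drawContours(M2,[c],-1,255,-1)
        (u,v),wh,a=cv2.minAreaRect(c); Q=P[M2>0]; zt=np.nanpercentile(Q[:,2],97)
        pts=np.array([ray(m,*p[0],zt-9) for p in c])[:,:2]; r=cv2.minAreaRect(pts.astype(np.float32))
        print(n,"px",round(u),round(v),cv2.contourArea(c),"ztop",zt.round(1),"med",np.nanmean(Q,0).round(1),"rect",np.round(r[0],1),np.round(r[1],1),round(r[2],1),"ell",np.round(cv2.fitEllipse(pts.astype(np.float32))[2],1))
E
python3 - <<'E'
from m import *
for n,b in(("top",[(385,228,418,253),(438,230,465,255),(262,170,282,190),(288,168,306,192)]),("side",[(295,300,322,330),(322,360,348,386),(290,158,310,176),(303,176,324,190)])):
    z=np.load(f"pics/{n}0.npz"); stones(n,z["rgb"],z["P"],ctrl.camera_model(n),b)
z=np.load("pics/top0.npz");P=z["P"];X,Y,Z=P[...,0],P[...,1],P[...,2]
for u,v in[(240,120),(213,175),(243,175),(270,195),(300,165),(258,222),(258,203),(390,260),(402,199),(452,197),(240,225),(280,221),(229,175),(257,175),(286,170)]:print((u,v),P[v,u].round(1))
# front panel top edge & front line of chest top
hsv=cv2.cvtColor(z["rgb"],cv2.COLOR_RGB2HSV)
mk=(hsv[...,0]<30)&(hsv[...,1]>90)
c=mk&(abs(Z-150)<6)&(Y>0)
r=cv2.minAreaRect(P[c][:,:2].astype(np.float32));print("chesttop",r,np.round(cv2.boxPoints(r),1).tolist())
hz=mk&(abs(Z-112)<8)&(X<480)&(Y>0); 
yb=(hsv[...,0]>12)&(hsv[...,0]<30)&(hsv[...,1]>140)&(np.mgrid[0:400,0:640][0]>207)&(np.mgrid[0:400,0:640][0]<228)&(Z>90)
Q=P[yb&(Y>0)&(Y<300)];print("handle",len(Q),np.median(Q,0).round(1),cv2.minAreaRect(Q[:,:2].astype(np.float32)))
for n in["top"]:
  crop=z["rgb"][130:280,180:490]; a=cv2.resize(crop[...,::-1],None,fx=2.55,fy=2.55,interpolation=3); cv2.imwrite("pics/crop1.png",a)
E
```

```text
top noneTraceback (most recent call last):
  File "<stdin>", line 3, in <module>
  File "m.py", line 12, in stones
    print(n,"px",round(u),round(v),cv2.contourArea(c),"ztop",zt.round(1),"med",np.nanmean(Q,0).round(1),"rect",np.round(r[0],1),np.round(r[1],1),round(r[2],1),"ell",np.round(cv2.fitEllipse(pts.astype(np.float32))[2],1))
                                                                                                                                                                              ~~~~~~~~~~~~~~^^^^^^^^^^^^^^^^^^^^^^^^
cv2.error: OpenCV(4.12.0) /io/opencv/modules/imgproc/src/shapedescr.cpp:361: error: (-201:Incorrect size of input array) There should be at least 5 points to fit the ellipse in function 'fitEllipseNoDirect'
```

```bash
sed -i 's/(s\[...,2\]<95).*\*255/((s[...,2]<100)\&(s[...,0]>50)\&(s[...,0]<120))*255/; s/(Q\[:,2\],97)/(Q[:,2],90)/' m.py
cat > a.py <<'E'
from m import *
z=np.load("pics/top0.npz");print(cv2.cvtColor(z["rgb"],cv2.COLOR_RGB2HSV)[240,392:412].tolist())
for n,b in(("top",[(385,228,418,253),(438,230,465,255),(262,170,282,190),(288,168,306,192)]),("side",[(295,300,322,330),(322,360,348,386),(290,158,310,176),(303,176,324,190)])):
    z=np.load(f"pics/{n}0.npz"); stones(n,z["rgb"],z["P"],ctrl.camera_model(n),b)
z=np.load("pics/top0.npz");P=z["P"];X,Y,Z=P[...,0],P[...,1],P[...,2]
for u,v in[(240,120),(213,175),(243,175),(270,195),(300,165),(258,222),(258,203),(390,260),(402,199),(452,197),(240,225),(280,221),(229,175),(257,175),(286,170)]:print((u,v),P[v,u].round(1))
hsv=cv2.cvtColor(z["rgb"],cv2.COLOR_RGB2HSV)
mk=(hsv[...,0]<30)&(hsv[...,1]>90)
c=mk&(abs(Z-150)<6)&(Y>0)
r=cv2.minAreaRect(P[c][:,:2].astype(np.float32));print("chesttop",r,np.round(cv2.boxPoints(r),1).tolist())
v=np.mgrid[0:400,0:640][0]
yb=(hsv[...,0]>12)&(hsv[...,0]<30)&(hsv[...,1]>140)&(v>207)&(v<228)&(Z>90)
Q=P[yb&(Y>0)&(Y<300)];print("handle",len(Q),np.median(Q,0).round(1),cv2.minAreaRect(Q[:,:2].astype(np.float32)))
crop=z["rgb"][130:280,180:490]; a=cv2.resize(crop[...,::-1],None,fx=2.55,fy=2.55,interpolation=3); cv2.imwrite("pics/crop1.png",a)
E
sed -i 's/"ell",.*)$/"ell",np.round(cv2.fitEllipse(pts.astype(np.float32))[2],1) if len(pts)>4 else None)/' m.py
python3 a.py
```

```text
Traceback (most recent call last):
  File "a.py", line 1, in <module>
    from m import *
  File "m.py", line 6
    M[y0:y1,x0:x1]=(((s[...,2]<100)&(s[...,0]>50)&(s[...,0]<120))*255
                   ^
SyntaxError: '(' was never closed
```

```bash
sed -i 's/=(((s\[/=((s[/' m.py; python3 a.py
```

```text
[[49, 37, 75], [62, 42, 84], [65, 48, 90], [68, 55, 92], [67, 64, 100], [70, 64, 99], [68, 66, 100], [70, 62, 103], [69, 66, 100], [70, 69, 104], [69, 70, 105], [68, 63, 109], [69, 71, 112], [70, 73, 115], [69, 69, 115], [67, 66, 105], [55, 34, 144], [42, 32, 213], [39, 21, 235], [38, 21, 234]]
top px 399 241 43.0 ztop 30.1 med [ 445.8 -205.6   26.2] rect [ 447.3 -207.5] [30.3 23. ] 50.8 ell 10.9
top px 449 243 36.0 ztop 29.1 med [ 438.1 -326.1   25.9] rect [ 439.6 -327.7] [26.5 19.2] 41.8 ell 104.3
top px 271 180 69.0 ztop 105.9 med [586.   89.5 103.1] rect [587.5  90.4] [22.6 23.2] 17.6 ell 159.6
top px 298 180 67.0 ztop 106.0 med [585.   27.8 103.3] rect [587.1  28.2] [18.5 30.9] 88.9 ell 88.2
side px 306 314 63.5 ztop 28.5 med [ 445.2 -214.    26.3] rect [ 447.5 -214.2] [35.1 21.3] 62.9 ell 7.1
side px 332 374 21.0 ztop 28.5 med [ 434.9 -333.3   25.9] rect [ 437.  -332.9] [27.3 13.2] 56.9 ell 144.7
side px 301 166 29.0 ztop 103.7 med [583.4  84.7 102.1] rect [586.6  91.8] [21.1 18.2] 9.1 ell 128.1
side px 313 183 31.0 ztop 103.6 med [582.4  22.3 102.3] rect [586.2  29.7] [28.1 13
[... 170 characters left out ...]
]
(258, 222) [486.9 117.9 117.6]
(258, 203) [526.4 115.7 135.2]
(390, 260) [ 403.8 -185.7   13.1]
(402, 199) [ 544.1 -216.4   52.6]
(452, 197) [ 548.4 -339.    40.7]
(240, 225) [481.9 158.5 113.4]
(280, 221) [487.7  68.9 118.7]
(229, 175) [599.7 185.9 105.1]
(257, 175) [594.8 120.1 117.6]
(286, 170) [606.6  54.7 111. ]
chesttop ((767.7775268554688, 136.9328155517578), (208.5635986328125, 274.5250244140625), 0.3638123869895935) [[662.5999755859375, 273.5], [664.4000244140625, -1.0], [872.9000244140625, 0.30000001192092896], [871.2000122070312, 274.8999938964844]]
handle 305 [488.4 126.7 116.6] ((500.1685485839844, 131.3479461669922), (147.91519165039062, 39.32670211791992), 87.99461364746094)
```

View pics/crop1.png

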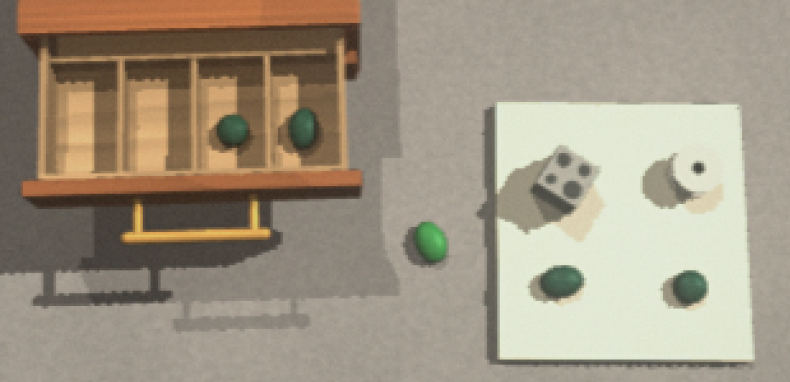

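The dark oval at (401,240) and the dark round at (450,242) are the only dark stones on the board, and their shapes match the description. The bright green (349,225) and red (385,297) ovals are off the board, and the other two dark stones are the kept ones in the drawer. The crop confirms this. Next I move the wrist camera over the board.

```bash
python3 -m crank '309 -209 60 -1.18 1;309 -209 60 -1.18 1;309 -209 60 -1.18 1;309 -209 60 -1.18 1;309 -209 60 -1.18 1;309 -209 60 -1.18 1;309 -209 60 -1.18 1;309 -209 60 -1.18 1;309 -209 60 -1.18 1;309 -209 60 -1.18 1'
python3 -m crank '0 0 0 0 0.65;0 0 0 0 0.65;0 0 0 0 0.65;0 0 0 0 0.65' 40
cat > w.py <<'E'
from h import *
def heading(s):
    from scipy.spatial.transform import Rotation as R
    x=R.from_quat(s["tcp_rot"]).as_matrix(); return np.degrees(np.arctan2(x[1,0],x[0,0])), x[:,2].round(3)
def board(name,zr=22,hint=((447,-210),(440,-329))):
    rgb,d,P,m=cloud(name); X,Y,Z=P[...,0],P[...,1],P[...,2]
    for h in hint:
        near=np.hypot(X-h[0],Y-h[1])<32
        hsv=cv2.cvtColor(rgb,cv2.COLOR_RGB2HSV); M=(near&(Z>16)&(hsv[...,2]<150)).astype(np.uint8)*255
        c=max(cv2.findContours(M,0,1)[0],key=cv2.contourArea); M2=np.zeros_like(M);cv2.drawContours(M2,[c],-1,255,-1)
        pts=np.array([ray(m,*p[0],zr) for p in c])[:,:2].astype(np.float32); e=cv2.fitEllipse(pts)
        print(name,"px",c[:,0].mean(0).round(),"ellipse",np.round(e[0],1),np.round(e[1],1),round(e[2],1),"top",np.nanpercentile(Z[M2>0],95).round(1),"mean",np.nanmean(P[M2>0],0).round(1))
    return rgb
E
python3 - <<'E'
from w import *
s=ctrl.read_state();print(s["tcp_pos"],heading(s),s["grip_width"],s["force"],s["joint_pos"].round(2))
board("top");rgb=board("wrist");cv2.imwrite("pics/w1.png",rgb[...,::-1])
E
```

```text
time_s: 0.98
tcp_pos: [446.7, -259.3, 169.7]
tcp_rot: [0.702, 0.712, 0.001, -0.002]
force: [-0.5, -0.2, -0.2]
grip_width: 85.5
gripper_force: 0.0
time_s: 1.32
tcp_pos: [444.5, -266.9, 171.5]
tcp_rot: [0.707, 0.707, -0.0, 0.0]
force: [-0.0, 1.1, 0.3]
grip_width: 55.5
gripper_force: 0.0
[ 444.52121579 -266.85832016  171.52249103] (np.float64(90.01353629203926), array([ 0.   , -0.001, -1.   ])) 55.50950715732109 [-0.0470155   1.07251544  0.27272776] [-0.62  0.17  1.93 -0.    1.03 -0.62]
top px [459. 201.] ellipse [ 544.9 -361.5] [ 87.  123.3] 64.6 top 530.2 mean [ 447.6 -218.1  508.7]
top px [529. 207.] ellipse [ 528.1 -528.3] [39.9 70.5] 107.7 top 529.5 mean [ 435.  -310.4  521.1]
wrist px [327. 134.] ellipse [ 449.6 -212.4] [28.6 40.1] 6.3 top 30.4 mean [ 449.5 -211.8   27.7]
wrist px [320. 241.] ellipse [ 441.3 -331.9] [30.8 32.7] 9.5 top 30.2 mean [ 441.3 -329.5   26.7]
```

View pics/w1.png

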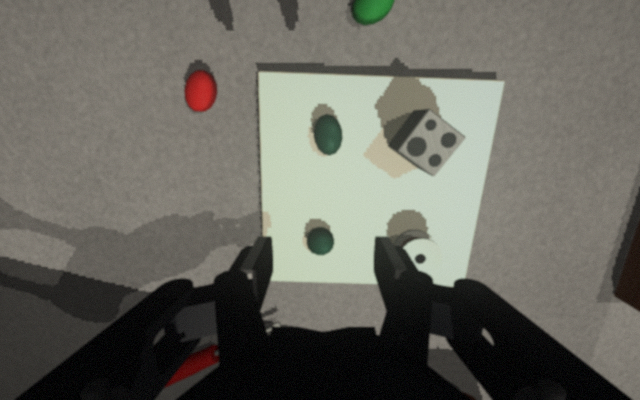

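```bash
python3 -m crank '54 4.5 0 -0.11 0.65;54 4.5 30 -0.11 0.65;54 4.5 70 -0.11 0.65;54 4.5 110 -0.11 0.65;54 4.5 110 -0.11 0.65;54 4.5 110 -0.11 0.65'
python3 - <<'E'
from w import *
s=ctrl.read_state();print(s["tcp_pos"],heading(s))
board("wrist",hint=((447,-210),))
E
```

```text
time_s: 1.92
tcp_pos: [446.6, -210.8, 59.2]
tcp_rot: [0.667, 0.745, -0.001, -0.004]
force: [0.7, -0.2, 1.5]
grip_width: 55.2
gripper_force: 0.0
[ 446.59797534 -210.78654417   59.1600319 ] (np.float64(96.39097694057067), array([-0.006,  0.004, -1.   ]))
wrist px [322. 336.] ellipse [ 456.7 -314.4] [162.1 206. ] 98.3 top 161.1 mean [ 445.6 -197.   141.9]
```

```bash
sed -i 's/(Z>16)/(Z>16)\&(Z<45)/' w.py; python3 - <<'E'
from w import *
s=ctrl.read_state();print(s["tcp_pos"],heading(s))
board("wrist",hint=((447,-210),))
s=ctrl.read_state();print(s["tcp_pos"],heading(s))
E
```

```text
[ 449.15157809 -212.26582662   61.64110788] (np.float64(96.39217939862769), array([-0.001,  0.   , -1.   ]))
wrist px [323. 222.] ellipse [ 449.8 -212. ] [28.6 42.7] 6.6 top 30.3 mean [ 449.5 -209.4   27.2]
[ 450.75107362 -213.12143226   63.27201119] (np.float64(96.40078009384116), array([ 0.003, -0.002, -1.   ]))
```

```bash
python3 -m crank '0 0 15 0 0.65;0 0 30 0 0.65;0 0 40 0 0.65;0 0 45 0 0.65;0 0 46 0 0.65;0 0 46 0 0.65;0 0 46 0 0.65'
python3 -m crank '0 0 0 0 0;0 0 0 0 0;0 0 0 0 0;0 0 0 0 0;0 0 0 0 0;0 0 0 0 0' 40
```

```text
time_s: 2.6
tcp_pos: [450.2, -212.2, 16.3]
tcp_rot: [0.666, 0.746, 0.0, 0.001]
force: [0.1, 0.0, 0.9]
grip_width: 55.6
gripper_force: 0.0
time_s: 3.1
tcp_pos: [449.8, -211.9, 16.2]
tcp_rot: [0.666, 0.746, 0.0, 0.0]
force: [-0.9, -0.1, 5.5]
grip_width: 27.7
gripper_force: 39.2
```

```bash
python3 -m crank '0 0 -5 0 0;0 0 -20 0 0;0 0 -45 0 0;0 0 -80 0 0;0 0 -120 0 0;0 0 -160 0 0;0 0 -200 0 0;0 0 -200 0 0;0 0 -200 0 0'
python3 - <<'E'
from w import *
s=ctrl.read_state();print(s["tcp_pos"],heading(s),s["grip_width"],s["gripper_force"],s["force"])
rgb,d,P,m=cloud("wrist");cv2.imwrite("pics/w2.png",rgb[...,::-1])
E
```

```text
time_s: 3.85
tcp_pos: [451.4, -212.8, 218.9]
tcp_rot: [0.666, 0.746, 0.001, 0.004]
force: [-0.3, -0.1, 0.4]
grip_width: 27.9
gripper_force: 39.6
[ 451.35471494 -212.76759486  218.86226965] (np.float64(96.47906089240604), array([ 0.007, -0.004, -1.   ])) 27.944672829215644 39.594203755259514 [-0.29015067 -0.09293345  0.43497062]
```

View pics/w2.png

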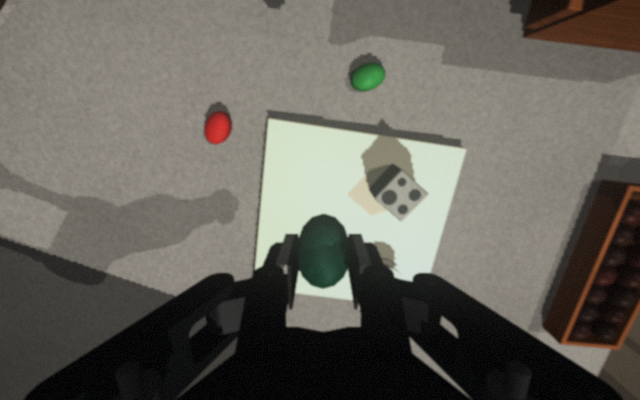

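```bash
python3 -m crank '380 179 -15 0.11 0;380 179 -15 0.11 0;380 179 -15 0.11 0;380 179 -15 0.11 0;380 179 -15 0.11 0;380 179 -15 0.11 0;380 179 -15 0.11 0;380 179 -15 0.11 0;380 179 -15 0.11 0;380 179 -15 0.11 0'
python3 -m crank '35 0 0 0 0;35 0 0 0 0;35 0 0 0 0;35 0 0 0 0'
python3 - <<'E'
from w import *
s=ctrl.read_state();print(s["tcp_pos"],heading(s),s["grip_width"],s["gripper_force"],s["force"])
for n in("wrist","top","side"):
    rgb,d,P,m=cloud(n);np.savez(f"pics/{n}3.npz",rgb=rgb,P=P,d=d);cv2.imwrite(f"pics/{n}3.png",rgb[...,::-1])
E
```

```text
time_s: 4.73
tcp_pos: [580.7, 182.3, 226.7]
tcp_rot: [0.706, 0.708, -0.003, -0.001]
force: [0.7, -1.1, -0.1]
grip_width: 28.0
gripper_force: 39.6
time_s: 5.07
tcp_pos: [580.6, 215.0, 227.2]
tcp_rot: [0.706, 0.708, -0.003, -0.001]
force: [0.6, -0.1, -1.2]
grip_width: 27.4
gripper_force: 39.6
[580.58409089 215.01707474 227.22905411] (np.float64(90.22231803501971), array([-0.005, -0.002, -1.   ])) 27.404976251856663 39.62775930762291 [ 0.55998623 -0.09501638 -1.24933757]
```

View pics/wrist3.png

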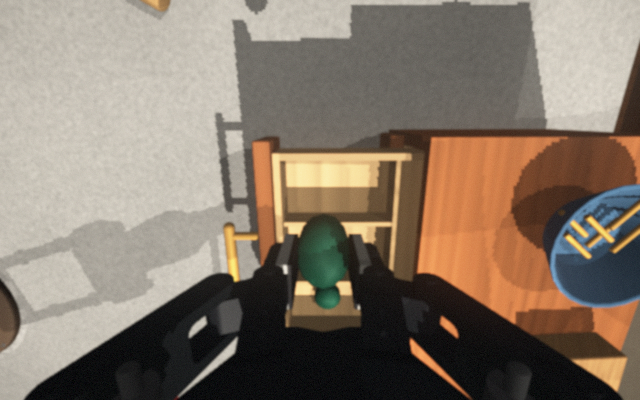

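The oval is still held level at (323,250). Pocket 3 spans about (285–395, 158–216), with its divider at row 220.

```bash
python3 - <<'E'
from w import *
z=np.load("pics/wrist3.npz");P=z["P"]
print("col340 down:");print([ (v,*P[v,340].round().astype(int)) for v in range(145,232,4)])
for r in (180,205): print("row",r,[(u,*P[r,u].round().astype(int)) for u in list(range(248,292,3))+list(range(378,424,3))])
X,Y,Z=P[...,0],P[...,1],P[...,2]
t=(abs(Z-136)<5)&(X<545)&(X>505)&(Y>40)   # front panel top
c=(abs(Z-150)<5)&(X>640)&(Y>40)
for nm,k in(("front",t),("chest",c)):
    print(nm,k.sum(),np.nanmean(P[k],0).round(1))
    a=[]
    for y in range(60,270,10):
        q=X[k&(abs(Y-y)<5)]
        if len(q)>5:a.append((y,np.percentile(q,3),np.percentile(q,97)))
    a=np.array(a); print(np.polyfit(a[:,0],a[:,1],1),np.polyfit(a[:,0],a[:,2],1),a[[0,-1]].round(1).tolist())
fl=(Z<95)&(Z>78)&(X>545)&(X<620)&(Y>195)&(Y<240);print("floor wrist",np.nanmedian(Z[fl]))
z=np.load("pics/top0.npz");P=z["P"];X,Y,Z=P[...,0],P[...,1],P[...,2]
fl=(Z<95)&(Z>78)&(X>560)&(X<615)&(Y>200)&(Y<235);print("floor top",np.nanmedian(Z[fl]),fl.sum())
print("top col 213",[(v,*P[v,213].round().astype(int)) for v in range(138,212,3)])
print("top row 172",[(u,*P[172,u].round().astype(int)) for u in range(190,326,2)])
E
```

```text
col340 down:
[(145, np.int64(602), np.int64(252), np.int64(2)), (149, np.int64(597), np.int64(257), np.int64(96)), (153, np.int64(595), np.int64(257), np.int64(128)), (157, np.int64(595), np.int64(253), np.int64(128)), (161, np.int64(598), np.int64(244), np.int64(89)), (165, np.int64(598), np.int64(240), np.int64(91)), (169, np.int64(598), np.int64(236), np.int64(89)), (173, np.int64(598), np.int64(232), np.int64(88)), (177, np.int64(598), np.int64(227), np.int64(89)), (181, np.int64(598), np.int64(223), np.int64(88)), (185, np.int64(598), np.int64(219), np.int64(90)), (189, np.int64(598), np.int64(215), np.int64(89)), (193, np.int64(598), np.int64(210), np.int64(89)), (197, np.int64(599), np.int64(206), np.int64(89)), (201, np.int64(599), np.int64(202), np.int64(89)), (205, np.int64(599), np.int64(197), np.int64(88)), (209, np.int64(599), np.int64(193), np.int64(89)), (213, np.int64(599), np.int64(189), np.int64(92)), (217, np.int64(598), np.int64(189), np.int64(105)), (221, np.int64(598), np.int64(189), np.int64(114)), (225, np.int64(591), np.int64(230), np.int64(228)), (229, np.in
[... 7651 characters left out ...]
298, np.int64(604), np.int64(28), np.int64(100)), (300, np.int64(606), np.int64(23), np.int64(91)), (302, np.int64(606), np.int64(19), np.int64(93)), (304, np.int64(607), np.int64(14), np.int64(88)), (306, np.int64(605), np.int64(9), np.int64(93)), (308, np.int64(606), np.int64(5), np.int64(91)), (310, np.int64(606), np.int64(0), np.int64(89)), (312, np.int64(607), np.int64(-4), np.int64(87)), (314, np.int64(596), np.int64(-9), np.int64(128)), (316, np.int64(630), np.int64(-14), np.int64(-1)), (318, np.int64(630), np.int64(-19), np.int64(-1)), (320, np.int64(629), np.int64(-24), np.int64(1)), (322, np.int64(629), np.int64(-29), np.int64(1)), (324, np.int64(630), np.int64(-34), np.int64(-2))]
```

```bash
python3 -m crank '4 13.5 0 0 0;4 13.5 25 0 0;4 13.5 60 0 0;4 13.5 90 0 0;4 13.5 112 0 0;4 13.5 122 0 0;4 13.5 128 0 0;4 13.5 128 0 0;4 13.5 128 0 0'
python3 - <<'E'
from w import *
s=ctrl.read_state();print(s["tcp_pos"],heading(s),s["force"])
E
```

```text
time_s: 5.97
tcp_pos: [597.0, 219.5, 103.4]
tcp_rot: [0.706, 0.708, 0.001, 0.001]
force: [-0.0, 0.2, 0.5]
grip_width: 27.8
gripper_force: 39.6
[596.97243486 219.49480661 103.42263089] (np.float64(90.12848526330495), array([ 0.002,  0.001, -1.   ])) [-0.01120252  0.1993818   0.46055959]
```

```bash
python3 -m crank '0 0 2 0 0;0 0 4 0 0;0 0 6 0 0;0 0 7 0 0;0 0 7 0 0;0 0 7 0 0'; python3 -m crank '0 0 1 0 0;0 0 1 0 0;0 0 1 0 0'
```

```text
time_s: 6.47
tcp_pos: [595.7, 219.8, 95.1]
tcp_rot: [0.706, 0.708, 0.0, -0.0]
force: [-0.3, -0.2, -0.3]
grip_width: 27.6
gripper_force: 39.6
time_s: 6.72
tcp_pos: [595.7, 219.7, 94.0]
tcp_rot: [0.706, 0.708, -0.0, -0.0]
force: [0.0, -0.0, -0.8]
grip_width: 27.3
gripper_force: 39.6
```

```bash
python3 -m crank '0 0 1 0 0;0 0 1 0 0;0 0 1 0 0'; python3 -m crank '0 0 1 0 0;0 0 1 0 0;0 0 1 0 0'
```

```text
time_s: 6.97
tcp_pos: [595.7, 219.7, 93.0]
tcp_rot: [0.706, 0.708, -0.0, -0.0]
force: [-0.6, -0.0, -0.4]
grip_width: 27.8
gripper_force: 39.6
time_s: 7.22
tcp_pos: [596.0, 219.7, 92.3]
tcp_rot: [0.706, 0.708, 0.0, 0.0]
force: [-0.1, -0.4, 0.7]
grip_width: 27.7
gripper_force: 39.7
```

```bash
python3 -m crank '0 0 1 0 0;0 0 1 0 0;0 0 1 0 0'; python3 -m crank '0 0 1 0 0;0 0 1 0 0;0 0 1 0 0'
```

```text
time_s: 7.47
tcp_pos: [596.6, 219.8, 92.2]
tcp_rot: [0.706, 0.708, 0.001, 0.001]
force: [-1.2, -1.2, 4.9]
grip_width: 27.5
gripper_force: 40.2
time_s: 7.72
tcp_pos: [597.5, 219.8, 92.2]
tcp_rot: [0.706, 0.708, 0.001, 0.001]
force: [-0.8, -1.4, 7.4]
grip_width: 27.6
gripper_force: 40.5
```

Contact came at TCP z 92.2, which matches the measured floor of about 88.5 plus the 4.2 mm grasp height. I'll release and rise.

```bash
python3 -m crank '0 0 -1 0 0.45;0 0 -1 0 0.55;0 0 -1 0 0.65;0 0 -1 0 0.65;0 0 -15 0 0.65;0 0 -45 0 0.65;0 0 -85 0 0.65;0 0 -125 0 0.65;0 0 -135 0 0.65;0 0 -135 0 0.65'
python3 - <<'E'
from w import *
rgb,d,P,m=cloud("wrist"); X,Y,Z=P[...,0],P[...,1],P[...,2]
k=(X>545)&(X<645)&(Y>192)&(Y<249)&(Z>98)&(Z<115); print(k.sum(),np.nanmean(P[k],0).round(1),np.nanpercentile(Z[k],95)); s=ctrl.read_state();print(s["tcp_pos"],heading(s))
cv2.imwrite("pics/w4.png",rgb[...,::-1])
E
```

```text
time_s: 8.55
tcp_pos: [599.4, 220.8, 231.9]
tcp_rot: [0.706, 0.708, 0.005, 0.003]
force: [0.4, 0.6, -0.4]
grip_width: 56.0
gripper_force: 0.0
876 [597.4 220.8 103.6] 106.43803017377458
[597.31093398 220.22588965 228.32460841] (np.float64(90.1767120935228), array([ 0.005,  0.002, -1.   ]))
```

View pics/w4.png

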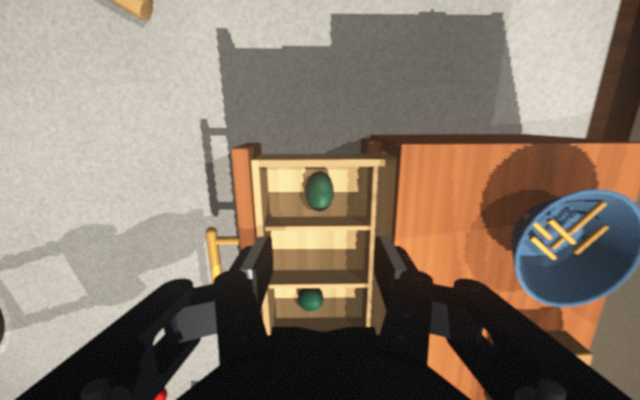

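The oval lies flat in pocket 3 at (319,190), its top at z 106.4. Pocket 2 is empty. Now I go for the round stone.

```bash
python3 -m crank '-551 -155 0 0 0.65;-551 -155 0 0 0.65;-551 -155 0 0 0.65;-551 -155 0 0 0.65;-551 -155 0 0 0.65;-551 -155 0 0 0.65;-551 -155 0 0 0.65;-551 -155 0 0 0.65;-551 -155 0 0 0.65;-551 -155 0 0 0.65' 
python3 -m crank '-145 -41 0 0 0.65;-145 -41 0 0 0.65;-145 -41 0 0 0.65;-145 -41 0 0 0.65;-145 -41 40 0 0.65;-145 -41 80 0 0.65;-145 -41 120 0 0.65;-145 -41 160 0 0.65;-145 -41 160 0 0.65;-145 -41 160 0 0.65' 
python3 - <<'E'
from w import *
for i in range(3):
  s=ctrl.read_state();print(s["tcp_pos"],heading(s),s["joint_pos"].round(2));board("wrist",hint=((441,-331),))
E
```

```text
time_s: 9.43
tcp_pos: [481.5, -182.6, 222.6]
tcp_rot: [0.706, 0.708, -0.001, -0.002]
force: [1.3, 0.3, 0.5]
grip_width: 55.4
gripper_force: 0.0
time_s: 10.27
tcp_pos: [439.8, -323.6, 60.7]
tcp_rot: [0.706, 0.708, -0.0, -0.006]
force: [0.1, 0.9, -0.3]
grip_width: 55.5
gripper_force: 0.0
[ 439.82819789 -323.63958486   60.72382381] (np.float64(90.16707673185529), array([-0.009,  0.008, -1.   ])) [-0.71  0.39  1.92 -0.    0.84 -0.72]
wrist px [325. 235.] ellipse [ 441.4 -332.6] [30.8 33.5] 1.3 top 30.4 mean [ 441.4 -330.1   27. ]
[ 442.57875486 -325.91486538   63.99681024] (np.float64(90.17850879656406), array([-0.003,  0.002, -1.   ])) [-0.71  0.39  1.92 -0.    0.84 -0.72]
wrist px [321. 230.] ellipse [ 441.4 -332.5] [31. 33.] 179.9 top 30.3 mean [ 441.4 -330.1   27. ]
[ 444.40798866 -327.40948512   66.24818736] (np.float64(90.18389081880582), array([ 0.001, -0.001, -1.   ])) [-0.71  0.38  1.91  0.    0.84 -0.72]
wrist px [318. 227.] ellipse [ 441.4 -332.5] [31.  33.2] 178.8 top 30.3 mean [ 441.5 -330.2   27. ]
```

```bash
python3 -m crank '-4.5 -2.5 10 0 0.65;-4.5 -2.5 25 0 0.65;-4.5 -2.5 38 0 0.65;-4.5 -2.5 42 0 0.65;-4.5 -2.5 44 0 0.65;-4.5 -2.5 44 0 0.65;-4.5 -2.5 44 0 0.65;-4.5 -2.5 44 0 0.65'
python3 - <<'E'
from w import *
s=ctrl.read_state();print(s["tcp_pos"])
E
```

```text
time_s: 11.08
tcp_pos: [441.7, -331.8, 21.7]
tcp_rot: [0.706, 0.708, 0.0, 0.001]
force: [-0.3, -0.3, 0.4]
grip_width: 55.5
gripper_force: 0.0
[ 441.66332868 -331.80448624   21.72610471]
```

```bash
python3 -m crank '0 0 3 0 0.65;0 0 5.5 0 0.65;0 0 5.5 0 0.65;0 0 5.5 0 0.65'
python3 -m crank '0 0 0 0 0;0 0 0 0 0;0 0 0 0 0;0 0 0 0 0;0 0 0 0 0;0 0 0 0 0' 40; python3 -m crank '0 0 -5 0 0;0 0 -20 0 0;0 0 -45 0 0;0 0 -80 0 0;0 0 -120 0 0;0 0 -160 0 0;0 0 -205 0 0;0 0 -210 0 0;0 0 -210 0 0'
```

```text
time_s: 11.42
tcp_pos: [440.9, -331.2, 15.3]
tcp_rot: [0.706, 0.708, -0.0, -0.0]
force: [0.2, -0.6, 0.3]
grip_width: 55.6
gripper_force: 0.0
time_s: 11.92
tcp_pos: [441.3, -331.5, 16.0]
tcp_rot: [0.706, 0.708, 0.0, 0.0]
force: [-0.6, 0.8, 4.4]
grip_width: 29.1
gripper_force: 39.5
time_s: 12.67
tcp_pos: [443.6, -333.5, 230.5]
tcp_rot: [0.706, 0.708, 0.0, 0.005]
force: [0.0, 0.4, -0.1]
grip_width: 29.1
gripper_force: 39.6
```

```bash
python3 -m crank '486 153 0 0 0;486 153 0 0 0;486 153 0 0 0;486 153 0 0 0;486 153 0 0 0;486 153 0 0 0;486 153 0 0 0;486 153 0 0 0;486 153 0 0 0;486 153 0 0 0'
python3 - <<'E'
from w import *
s=ctrl.read_state();print(s["tcp_pos"],heading(s),s["grip_width"])
rgb,d,P,m=cloud("wrist");cv2.imwrite("pics/w5.png",rgb[...,::-1]); s=ctrl.read_state();print(s["tcp_pos"])
E
```

```text
time_s: 13.5
tcp_pos: [563.4, 68.4, 222.5]
tcp_rot: [0.706, 0.708, -0.002, -0.002]
force: [0.1, 0.3, -0.3]
grip_width: 29.1
gripper_force: 39.6
[563.43358918  68.44945335 222.51453235] (np.float64(90.17911044132885), array([-0.005, -0.   , -1.   ])) 29.092945840135158
[565.64393091  75.99814063 222.91457637]
```

View pics/w5.png

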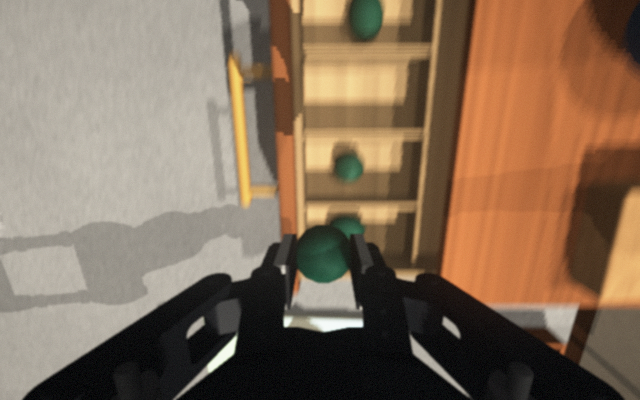

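The round stone is held level at (323,253). Pocket 2 is free at (365,90), between the oval at (366,17) and the kept round at (348,167).

```bash
python3 -m crank '77 29 0 0 0;77 29 0 0 0;77 29 0 0 0;77 29 0 0 0;77 29 0 0 0;77 29 0 0 0'
```

```text
time_s: 14.05
tcp_pos: [592.5, 142.1, 223.9]
tcp_rot: [0.706, 0.708, -0.002, -0.001]
force: [0.3, -0.5, -0.5]
grip_width: 29.2
gripper_force: 39.7
```

```bash
python3 -m crank '12 2 0 0 0;12 2 20 0 0;12 2 55 0 0;12 2 85 0 0;12 2 103 0 0;12 2 113 0 0;12 2 118 0 0;12 2 118 0 0;12 2 118 0 0;12 2 118 0 0'; python3 -m crank '0 0 0 0 0'
```

```text
time_s: 14.88
tcp_pos: [597.4, 155.7, 109.5]
tcp_rot: [0.706, 0.708, 0.002, 0.001]
force: [0.0, 0.3, 0.2]
grip_width: 29.5
gripper_force: 39.7
time_s: 14.97
tcp_pos: [597.2, 155.8, 109.5]
tcp_rot: [0.706, 0.708, 0.001, 0.001]
force: [-0.3, -0.4, -0.5]
grip_width: 29.6
gripper_force: 39.7
```

```bash
python3 -m crank '0 -1 3 0 0;0 -1 7 0 0;0 -1 11 0 0;0 -1 14 0 0;0 -1 14 0 0;0 -1 14 0 0;0 -1 14 0 0'; python3 -m crank '0 0 1 0 0;0 0 1 0 0;0 0 1 0 0';python3 -m crank '0 0 1 0 0;0 0 1 0 0;0 0 1 0 0'
```

```text
time_s: 15.55
tcp_pos: [594.7, 155.5, 93.4]
tcp_rot: [0.706, 0.708, -0.0, -0.0]
force: [-0.0, 0.9, -0.6]
grip_width: 28.9
gripper_force: 39.7
time_s: 15.8
tcp_pos: [594.8, 155.5, 92.6]
tcp_rot: [0.706, 0.708, 0.0, 0.0]
force: [-0.2, 1.1, -0.6]
grip_width: 29.1
gripper_force: 39.7
time_s: 16.05
tcp_pos: [595.1, 155.6, 92.0]
tcp_rot: [0.706, 0.708, 0.0, 0.0]
force: [-0.1, -0.5, 1.1]
grip_width: 29.4
gripper_force: 39.8
```

```bash
python3 -m crank '0 0 1 0 0;0 0 1 0 0;0 0 1 0 0'; python3 -m crank '0 0 0 0 0.45;0 0 0 0 0.55;0 0 0 0 0.65;0 0 0 0 0.65;0 0 -15 0 0.65;0 0 -45 0 0.65;0 0 -85 0 0.65;0 0 -125 0 0.65;0 0 -125 0 0.65;0 0 -125 0 0.65'
python3 - <<'E'
from w import *
rgb,d,P,m=cloud("wrist"); X,Y,Z=P[...,0],P[...,1],P[...,2]
for a,b in((192,249),(127,184)):
    k=(X>545)&(X<645)&(Y>a)&(Y<b)&(Z>98)&(Z<115); print(k.sum(),np.nanmean(P[k],0).round(1),np.nanpercentile(Z[k],95)); 
s=ctrl.read_state();print(s["tcp_pos"],heading(s),s["joint_pos"])
print("handle")
hsv=cv2.cvtColor(rgb,cv2.COLOR_RGB2HSV); k=(X>470)&(X<500)&(Z>95)&(Z<135)&(Y>30); q=P[k];print(k.sum(),np.percentile(q,[2,50,98],axis=0).round(1).tolist())
cv2.imwrite("pics/w6.png",rgb[...,::-1])
E
```

```text
time_s: 16.3
tcp_pos: [595.8, 155.6, 91.9]
tcp_rot: [0.706, 0.708, 0.001, 0.001]
force: [-0.3, -0.8, 4.8]
grip_width: 29.6
gripper_force: 40.2
time_s: 17.13
tcp_pos: [597.3, 156.1, 219.5]
tcp_rot: [0.706, 0.708, 0.003, 0.002]
force: [0.4, -0.6, -0.2]
grip_width: 55.3
gripper_force: 0.0
1158 [598.2 219.6 103.6] 106.56605784479146
764 [596.  155.3 103.6] 106.32448634303634
[595.33986227 155.65112907 216.71543504] (np.float64(90.1716655070468), array([ 0.002,  0.   , -1.   ])) [1.84948425e-01 3.01953510e-01 1.67255990e+00 5.51989677e-05
 1.16476405e+00 1.81931085e-01]
handle
1435 [[484.5, 76.0, 112.0], [490.8, 136.6, 117.2], [496.7, 184.1, 119.1]]
```

View pics/w6.png

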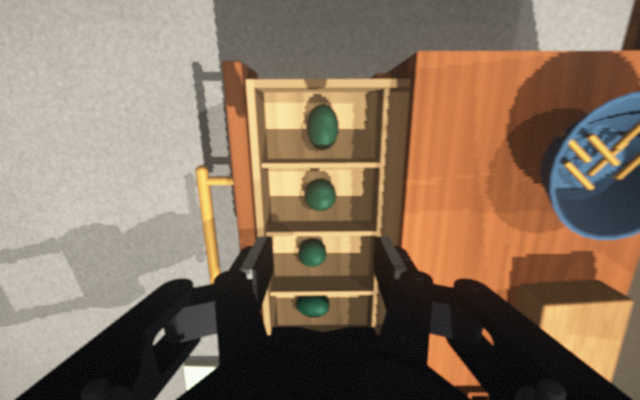

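All four pockets hold one stone: at (322,127), (319,194), (312,252) and (313,306). The handle bar spans x 484–496, with its top at z 118. Next I shut the fingers and go to the front of the handle.

```bash
python3 -m crank '-35 -155 -5 0 0;-35 -155 -5 0 0;-35 -155 -5 0 0;-35 -155 -5 0 0;-35 -155 -5 0 0;-35 -155 40 0 0;-35 -155 75 0 0;-35 -155 105 0 0;-35 -155 120 0 0;-35 -155 120 0 0'; python3 -m crank '0 0 0 0 0;0 0 0 0 0'
```

```text
time_s: 18.02
tcp_pos: [434.4, 119.1, 90.0]
tcp_rot: [0.706, 0.708, -0.005, -0.004]
force: [-0.1, -0.5, -0.6]
grip_width: 0.3
gripper_force: 0.0
time_s: 18.18
tcp_pos: [440.4, 120.1, 95.7]
tcp_rot: [0.706, 0.708, 0.0, 0.0]
force: [0.7, -0.4, 1.4]
grip_width: 0.2
gripper_force: 0.0
```

```bash
python3 -m crank '0 8 0 0 0;0 16 0 0 0;0 22 0 0 0;0 26 0 0 0;0 30 0 0 0;0 34 0 0 0;0 38 0 0 0;0 42 0 0 0;0 47 0 0 0;0 53 0 0 0'
python3 - <<'E'
from w import *
rgb,d,P,m=cloud("side");cv2.imwrite("pics/s7.png",cv2.resize(rgb[40:240,180:460,::-1],None,fx=2.5,fy=2.5))
E
```

```text
time_s: 19.02
tcp_pos: [492.8, 120.2, 95.4]
tcp_rot: [0.706, 0.708, -0.0, -0.0]
force: [-1.3, 0.9, -0.4]
grip_width: 0.1
gripper_force: 0.7
```

View pics/s7.png

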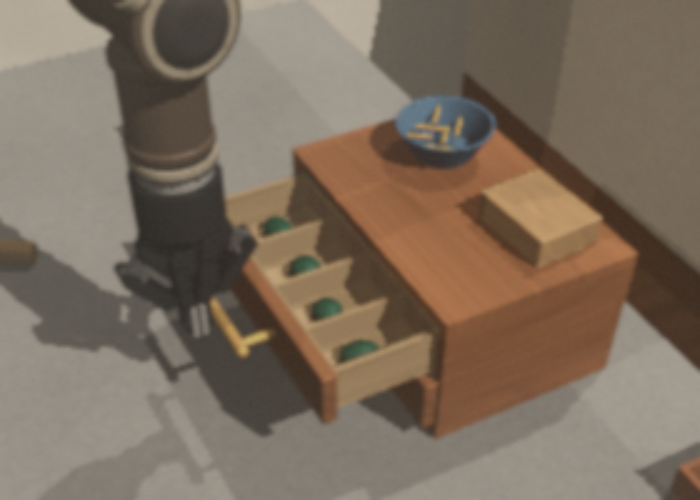

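The closed fingers are at the handle bar near (210,320). The drawer has started moving in and the stones are still in their pockets.

```bash
python3 -m crank '0 6 0 0 0;0 12 0 0 0;0 18 0 0 0;0 24 0 0 0;0 30 0 0 0;0 36 0 0 0;0 42 0 0 0;0 48 0 0 0;0 53 0 0 0;0 57 0 0 0'
python3 -m crank '0 4 0 0 0;0 8 0 0 0;0 12 0 0 0;0 16 0 0 0;0 20 0 0 0;0 24 0 0 0;0 28 0 0 0;0 32 0 0 0'
python3 - <<'E'
from w import *
for n in("top","wrist"):
    rgb,d,P,m=cloud(n); X,Y,Z=P[...,0],P[...,1],P[...,2]
    k=(abs(Z-138)<4)&(Y>180)&(Y<250)&(X>480)&(X<680); q=P[k]; print(n,k.sum(),np.percentile(q[:,0],[3,50,97]) if k.sum() else None)
    k=(abs(Z-150.5)<3)&(Y>180)&(Y<250)&(X>600); print("chest front",np.percentile(X[k],1))
E
```

```text
time_s: 19.9
tcp_pos: [550.7, 120.3, 95.6]
tcp_rot: [0.706, 0.708, 0.0, 0.0]
force: [-1.6, 0.8, 0.2]
grip_width: -0.0
gripper_force: 0.6
time_s: 20.57
tcp_pos: [582.3, 120.6, 95.6]
tcp_rot: [0.706, 0.708, 0.0, -0.0]
force: [-1.6, 0.9, -0.8]
grip_width: 0.0
gripper_force: 0.6
top 0 None
chest front 724.6725809190334
wrist 8530 [637.65904069 645.06595573 664.96222259]
chest front 663.3250782880212
```

```bash
python3 -m crank '0 2 0 0 0;0 4 0 0 0;0 6 0 0 0;0 8 0 0 0;0 9 0 0 0;0 9 0 0 0'; python3 -m crank '0 2 0 0 0;0 3 0 0 0;0 3 0 0 0'
```

```text
time_s: 21.17
tcp_pos: [591.3, 120.4, 95.6]
tcp_rot: [0.706, 0.708, 0.0, 0.0]
force: [-0.2, 0.4, 0.4]
grip_width: 0.1
gripper_force: 0.0
time_s: 21.42
tcp_pos: [594.1, 120.5, 95.5]
tcp_rot: [0.706, 0.708, 0.0, 0.0]
force: [0.5, 0.1, -1.1]
grip_width: 0.1
gripper_force: 0.1
```

```bash
python3 -m crank '0 2 0 0 0;0 3 0 0 0;0 3 0 0 0';python3 -m crank '0 2 0 0 0;0 3 0 0 0;0 3 0 0 0';python3 -m crank '0 2 0 0 0;0 3 0 0 0;0 3 0 0 0'
```

```text
time_s: 21.67
tcp_pos: [595.5, 120.5, 95.4]
tcp_rot: [0.706, 0.708, -0.001, -0.001]
force: [-4.8, -0.5, 3.2]
grip_width: -0.0
gripper_force: 2.5
time_s: 21.92
tcp_pos: [595.6, 120.5, 95.4]
tcp_rot: [0.706, 0.708, -0.004, -0.003]
force: [-10.6, -0.8, 8.7]
grip_width: -0.2
gripper_force: 5.9
time_s: 22.17
tcp_pos: [595.7, 120.5, 95.3]
tcp_rot: [0.706, 0.708, -0.006, -0.006]
force: [-17.1, -0.8, 14.8]
grip_width: -0.2
gripper_force: 9.2
```

The push stops hard at TCP x 595.6, which puts the drawer front at about 650, against the chest front at 664 less the 15 mm panel. The drawer is shut, so I back off.

```bash
python3 -m crank '0 -4 0 0 0;0 -9 0 0 0;0 -25 0 0 0;0 -50 0 0 0;0 -80 0 0 0;0 -110 0 0 0;0 -120 -30 0 0;0 -120 -60 0 0;0 -120 -60 0 0;0 -120 -60 0 0'
python3 - <<'E'
from w import *
for n in("wrist","side"):
    rgb,d,P,m=cloud(n); X,Y,Z=P[...,0],P[...,1],P[...,2]
    k=(abs(Z-138)<4)&(Y>180)&(Y<250)&(X>480)&(X<680); print(n,k.sum(),np.percentile(X[k],[3,50,97]))
    k=(abs(Z-150.5)<3)&(Y>180)&(Y<250)&(X>600); print("chest front",np.percentile(X[k],1))
cv2.imwrite("pics/s8.png",cv2.resize(rgb[40:400,180:460,::-1],None,fx=1.6,fy=1.6))
E
```

```text
time_s: 23.0
tcp_pos: [486.0, 120.7, 158.3]
tcp_rot: [0.706, 0.708, 0.003, 0.003]
force: [-0.2, -0.1, -0.3]
grip_width: 0.3
gripper_force: 0.0
wrist 3433 [648.32736341 652.18522131 664.32370518]Traceback (most recent call last):
  File "<stdin>", line 5, in <module>
    return _quantile_unchecked(
        a, q, axis, out, overwrite_input, method, keepdims, weights)
    return _ureduce(a,
                    func=_quantile_ureduce_func,
    ...<5 lines>...
                    overwrite_input=overwrite_input,
                    method=method)
    r = func(a, **kwargs)
    result = _quantile(arr,
                       quantiles=q,
    ...<2 lines>...
                       out=out,
                       weights=wgt)
    slices_having_nans = np.isnan(arr[-1, ...])
                                  ~~~^^^^^^^^^
IndexError: index -1 is out of bounds for axis 0 with size 0
```

The drawer front is at x 648.3, which equals the chest front at 663.3 less 15 mm, so it is shut and did not bounce. I let the arm settle and hand in.

```bash
python3 -m crank '0 0 0 0 0;0 0 0 0 0;0 0 0 0 0;0 0 0 0 0'; python3 -c "
from plant import ctrl
print(ctrl.finish_job())"
```

```text
time_s: 23.38
tcp_pos: [482.4, 120.1, 154.5]
tcp_rot: [0.706, 0.708, -0.001, -0.001]
force: [-0.8, 0.7, -0.2]
grip_width: -0.2
gripper_force: 0.0
the job is handed in; nothing more can be done
None
```

The job is handed in at 23.4 s with no verdict returned: the oval stone is in pocket 3, the round stone in pocket 2, and the drawer was eased shut (its front measured flush with the chest), with the block and reel not touched.

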